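# Stock the stall's locked topping drawer

### The job

Stock the locked drawer with all the topping shakers that stand about on the counter: take the key from its stand, push it fully home in the lock on top of the cabinet and turn it clockwise as far as it goes, then slide the safety tab aside to its stop, then lift the latch all the way, then pull the drawer fully out. Stand every shaker upright inside the drawer, push the drawer shut and press the latch fully down again; leave the key home in the lock, turned, and do not disturb the sauce bottle or the pen cup.

Things in the scene. Friction and masses are not known exactly. Their poses are not given: they have to be found in the camera images.
- cabinet: small white lock-up cabinet standing on the counter, 170 mm deep (x), 340 mm wide (y), its flat top (deck) 128 mm above the counter; origin on the counter under its centre; its x points away from its drawer front, y to the left as seen from the drawer front, z up. It is fixed, turned up to 7 degrees. On the deck: to the right the lock, left of the middle the lift latch, and left of that the safety tab
- key: chunky brass key, 92 mm long, 80 g, standing upright in its stand at the start, the blade down. Origin at the tip (bottom end) of the blade; z points from the tip up to the bow. Blade 6 mm thick (x) by 20 mm wide (y), 36 mm long; above it a shoulder 22 x 38 mm, 8 mm thick (36 to 44 mm from the tip); then the bow, a flat block 12 mm thick (x), 44 mm wide (y), 44 to 92 mm from the tip. A half turn about z gives the same key
- keystand: wooden block 50 x 50 mm, 45 mm tall, fixed, with a slot 9 x 23 mm in its top in which the key stands 36 mm deep with its shoulder on the block; origin under its centre, slot long side along its y
- keyhole (a point): centre of the top face of the lock's square brass plug (44 x 44 mm), 146 mm above the counter, 18 mm above the deck. A slot 8.5 mm wide along this frame's x and 22.5 mm long along its y goes straight down; its mouth has a 3 mm lead-in chamfer all round. The key is fully home when its shoulder sits on the plug, the blade tip then 36 mm below this point. The frame turns with the plug
- plug (a joint): turn of the lock plug, rad, growing clockwise seen from above; at 0 the slot's long side runs along the cabinet's y; end stop at 1.4. Starts between 0 and 0.25 and stays where it is left (friction 0.06 N m). The blade has about 0.1 rad of play in the slot. Turning it lifts a hidden bolt that holds the drawer; the drawer is free beyond about 0.8
- tab_fin (a point): middle of the black safety tab's upright fin (12 mm along the cabinet's x, 30 mm along y, 30 mm tall, its top 12 mm above this point and 45 mm above the deck)
- tab (a joint): travel of the safety tab, m, 0 = guarding: its fork lies over the latch's flange so that the latch cannot rise; it slides toward the cabinet's +y (to the left, away from the latch) to 0.030, against 2 N of friction, and stays; the latch is free beyond about 0.020
- latch_bar (a point): middle of the latch's aluminium cross-bar (14 mm along the cabinet's x, 50 mm along y, 16 mm tall), 44 mm above the deck when down
- latch (a joint): height of the lift latch, m, 0 = down (it holds the drawer), 0.026 = fully up (drawer free beyond about 0.010). It slides straight up and down against 4 N of friction and stays where it is left
- drawer_handle (a point): middle of the drawer's handle, a bar 12 mm thick, 110 mm long along the cabinet's y, at 97 mm height, its centre line 45 mm in front of the drawer's front panel (the panel is 12 mm thick, its top at 106 mm)
- drawer_in (a point): centre of the drawer's inner floor, 12 mm above the counter; axes as the cabinet's. The inside measures 127 mm (x) by 306 mm (y); side walls 38 mm high above the floor, front and rear panels 94 mm
- drawer (a joint): opening of the drawer, m, 0 = shut, 0.125 = fully out toward the cabinet's -x (toward the robot); friction 2.5 N, stays where it is left. Fully out, its whole inside is free from above
- shaker1: topping shaker, an upright round container 50 mm in diameter and 84 mm tall with straight sides (brown body, cream lid), about 0.18 kg with a heavy base (hard to tip over); origin at the centre of its underside, z up through the lid. Two to four of the four are present (None if absent)
- shaker2: topping shaker, an upright round container 50 mm in diameter and 84 mm tall with straight sides (brown body, cream lid), about 0.18 kg with a heavy base (hard to tip over); origin at the centre of its underside, z up through the lid. Two to four of the four are present (None if absent)
- shaker3: topping shaker, an upright round container 50 mm in diameter and 84 mm tall with straight sides (brown body, cream lid), about 0.18 kg with a heavy base (hard to tip over); origin at the centre of its underside, z up through the lid. Two to four of the four are present (None if absent)
- shaker4: topping shaker, an upright round container 50 mm in diameter and 84 mm tall with straight sides (brown body, cream lid), about 0.18 kg with a heavy base (hard to tip over); origin at the centre of its underside, z up through the lid. Two to four of the four are present (None if absent)
- dispenser: bystander: fixed steel napkin dispenser 70 x 60 mm, 98 mm tall; origin under its centre. It and the key stand change sides
- sauce: bystander: loose brown sauce bottle, 64 mm in diameter, 190 mm tall; origin at the centre of its underside
- pencup: bystander: blue pen cup, 72 mm in diameter, 100 mm tall; origin under its centre
Things that resemble listed ones, but are neither listed nor needed, are in the scene too. What is shaped like the shaker2 but orange, red or yellow is not meant.

How it is judged:
By the outcome, as a careful person would: the job done as asked, in the order asked, and still so for the second after the job is handed in, with the robot touching nothing.
Of shaker1, shaker2, shaker3, shaker4 only 2 to 4 are there at a start; the rules pass over those that are not, and their reading is None.
At some moment in a run one of shaker1, shaker2, shaker3, shaker4 may be knocked a few centimetres aside while the robot is not near it.
It also fails if it takes over 210 s, if anything falls off the work surface, if the arm or the gripper's body presses on something with over 40 N, if the wrist force passes 120 N, or if a joint passes its speed limit or range.

### The arm

A 6-joint arm with a two-finger parallel gripper is mounted at the origin on the work surface. World frame = base frame: x ahead of the robot, y to its left, z up, the work surface at z = 0. Lengths are in m, angles in rad, forces in N, time in s.
With the tool pointing down it reaches from about 0.275 to 0.85 m from the base axis. Payload 5.2 kg.
Tool frame: the origin (TCP) lies midway between the tips of the shut fingers; the grasp point (between the pads) lies env.tcp_to_grasp behind it (env.tcp_to_grasp is the distance from the TCP to the grasp point, in m); z points along the fingers, y is the line along which they close (so a half turn about z gives the same grasp; the last joint's range is limited). The gripper opens to 85 mm and grips with 20 to 120 N. Pads are 22 mm wide; open, the fingers measure 114 mm over their backs; the gripper's body (76 mm by 85 mm) begins 54 mm behind the grasp point. The pads swing forward as they close: fully open they stand 13 mm farther back than shut.
Start: joints at [0.988, 0.259, 1.535, -0, 1.348, -0.203], TCP at [0.204, 0.511, 0.231] pointing down, gripper open.
Joint ranges: [-3.14, 3.14], [-0.91, 2.08], [0.19, 2.58], [-1.22, 4.36], [0.22, 2.71], [-3.12, 3.12]. Speed limits (rad/s): [2.57, 2.57, 3.14, 3.14, 3.14, 3.14].

### API

Orientations are given as a unit quaternion [w, x, y, z].
In Python, from plant import env, get_image gives the robot as it stands.
- The arm moves only by the shell command python3 -m creep 'ROWS' [FORCE]. ROWS is JSON, a list of rows, each a list of 3 entries, a list of its own where there are three numbers: the opening, from 0 (shut) to 1 (fully open), then the shift along the tool's x, y, z in m, then the turn about the tool's z in degrees. A call has 1 to 10 rows; each row shifts and turns the commanded pose from where the row before left it, along the tool's axes as they then stand; what a row does not reach is not made up. A row lasts 1/8 s, in which the tool goes at most 62.5 mm and 10.7 degrees, less where a joint would pass 70% of its speed; a pose out of reach is approached as far as the arm can. A call is refused whole if a number of a shift passes 0.0625 or a number of a turn 10.7, either way. A call with a gripper value outside its range is refused whole. The fingers move at their own pace and stop on an object; FORCE is the grip in N (left out, the last holds). Time passes only in rows, so rows that do not move let the fingers close. It gives the time, the measured TCP pose, the force, the opening and the grip force at its end, in the units of the state.
- env.sense(): the state, without advancing time (a new reading comes with each control period).
- get_image(name): name is "scene" or "top" or "wrist"; returns a dict with "image" (384x512x3 uint8, blue, green, red), "fx", "fy", "cx", "cy" (pixels), "xyz" and "attitude" of the camera in the world; the wrist camera has in their place "T_tool_cam" (4x4, takes a point from camera to tool coordinates, whose origin is the TCP and whose axes are the flange's). Camera axes: x right, y down, z forward; pixel columns grow to the right and rows downward; lengths in m; the calibration is good to about 2 mm. A picture is of the moment at which its call begins: read the wrist's pose just before it. There is no depth.
- env.hand_in(): hands the job in; it is judged then, once.
The state is a dict: "time": time; "qpos": joint angles; "dq": joint speeds; "joint_torque": joint torques, N m; "ee_pos": TCP position; "orientation": TCP orientation; "contact_force": force on the tool from outside, world axes, zero at the start; "wrist_torque": the same for the moment, N m; "grip_width": finger opening in m; "grip_force": force on a finger pad.
Only numpy, scipy, OpenCV 4.12 (cv2) and the standard library are available. Lean on these libraries where they do the work, as an engineer would, in place of code of your own. Each camera call takes 0.05 s, during which the arm holds its last target. There are 200 camera calls.

## Working session

There is one attempt and no reset: what is moved stays moved. The work goes in short steps, Python scripts to look and compute and a shell command to move; the robot and the scene stay as the last step left them, time stands still between calls to the robot, and variables do not carry over. Pictures are saved under pics/ and viewed, at most 14 in all, crops included, and the job is handed in when it is done.

```bash
ls; mkdir -p pics; python3 - <<'E'
from plant import env,get_image
import cv2
s=env.sense();print({k:(s[k]) for k in s}); print(env.tcp_to_grasp)
for n in("scene","top"):
    d=get_image(n);cv2.imwrite(f"pics/{n}0.png",d["image"]);print(n,{k:d[k] for k in d if k!="image"})
E
```

```text
pics
{'time': 0.0, 'qpos': array([ 9.88189122e-01,  2.59331566e-01,  1.53609935e+00, -1.20696267e-06,
        1.34804400e+00, -2.02815819e-01]), 'dq': array([-1.14683117e-03, -3.40249248e-05,  5.09111465e-04, -4.80952925e-04,
       -1.04886432e-03, -1.84503343e-04]), 'joint_torque': array([-5.84757636e-04, -4.46030009e+01, -2.90574825e+01, -3.83307652e-04,
        1.16906280e-02,  4.03672539e-05]), 'ee_pos': array([0.20357713, 0.51034409, 0.23047435]), 'orientation': array([-3.59623195e-04,  1.88756249e-01,  9.82023519e-01, -8.69714308e-04]), 'contact_force': array([ 0.42159142, -1.02736057, -0.17675804]), 'wrist_torque': array([ 0.00537258, -0.0167549 ,  0.01654297]), 'grip_force': 0.0, 'grip_width': 0.08547285943132708}
0.0187
scene {'fx': 364.9009136739741, 'fy': 364.9009136739741, 'cx': 260.16224653788555, 'cy': 193.69881526105462, 'xyz': array([ 1.23913656, -0.199473  ,  0.90955849]), 'attitude': array([-0.29335355,  0.76642056,  0.53440091, -0.20238302])}
top {'fx': 348.5025013656222, 'fy': 348.5025013656222, 'cx': 259.15056607973816, 'cy': 186.04831011515242, 'xyz': array([0.50827912, 0.0213718 , 1.1206039 ]), 'attitude': array([-0.02224861,  0.70964616, -0.70388644,  0.02124172])}
```

View pics/scene0.png

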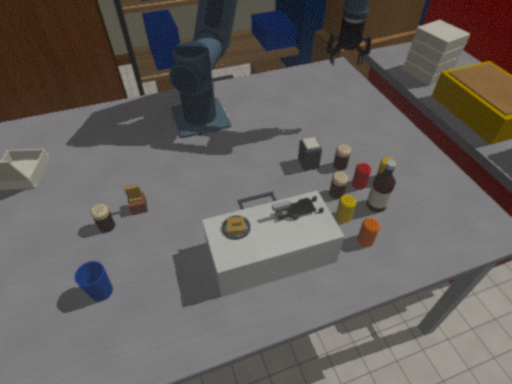

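View pics/top0.png

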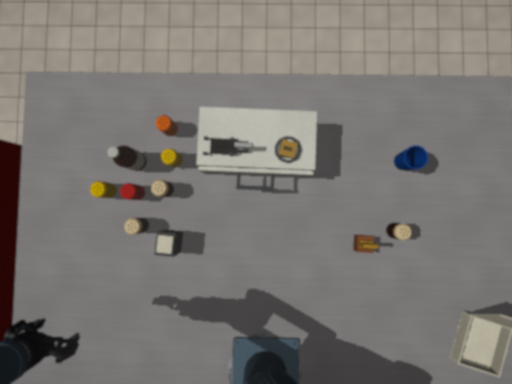

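The counter shows three shakers (top view lids at (161,188), (134,226), (402,231)). The key and its stand are at about (370,243), the cabinet is at (256,140) with the lock on the right, and the sauce is at (127,157). The coloured lookalikes are among the left group.

```bash
cat > h.py <<'E'
import numpy as np,cv2
from scipy.spatial.transform import Rotation as R
from plant import env,get_image
def rot(q): return R.from_quat([q[1],q[2],q[3],q[0]]).as_matrix()
def shot(n,fn=None):
    s=env.sense(); d=get_image(n)
    if n=="wrist":
        T=np.array(d["T_tool_cam"]);Rt=rot(s["orientation"]);d["R"]=Rt@T[:3,:3];d["p"]=Rt@T[:3,3]+s["ee_pos"]
    else: d["R"]=rot(d["attitude"]);d["p"]=np.array(d["xyz"])
    if fn: cv2.imwrite(f"pics/{fn}.png",d["image"]); np.savez(f"pics/{fn}.npz",**d)
    return d
def load(fn): return dict(np.load(f"pics/{fn}.npz"))
def pt(d,u,v,z):
    r=d["R"]@np.array([(u-d["cx"])/d["fx"],(v-d["cy"])/d["fy"],1.]); return d["p"]+r*(z-d["p"][2])/r[2]
def proj(d,P):
    c=d["R"].T@(np.asarray(P)-d["p"]);return d["fx"]*c[0]/c[2]+d["cx"],d["fy"]*c[1]/c[2]+d["cy"]
def blobs(d,lo,hi,amin=15):
    m=cv2.inRange(cv2.cvtColor(d["image"],cv2.COLOR_BGR2HSV),np.array(lo),np.array(hi))
    cs,_=cv2.findContours(m,cv2.RETR_EXTERNAL,cv2.CHAIN_APPROX_NONE)
    return sorted([c for c in cs if cv2.contourArea(c)>amin],key=cv2.contourArea,reverse=True)
def delta(xy,z,yaw=None):
    """shift in tool axes from present pose to TCP x,y,z (before turning); yaw = wanted direction of tool y axis, deg (mod 180)"""
    s=env.sense();Rt=rot(s["orientation"]);print("shift mm",np.round(Rt.T@(np.array([*xy,z])-s["ee_pos"])*1000,1))
    y=np.degrees(np.arctan2(Rt[1,1],Rt[0,1]));print("tool y dir",y.round(2), "tilt z",Rt[:,2].round(3))
    if yaw is not None: # tool z down: positive turn lowers world yaw
        t=(y-yaw+90)%180-90;print("turn deg",round(t,2))
E
python3 - <<'E'
from h import *
d=shot("top","top1")
for n,(u,v),z in[("sA",(161,188),.084),("sB",(134,226),.084),("sC",(402,231),.084),("key",(370,243),.06),("lock",(288,149),.146),("handle",(267,181),.097),("latchbar",(243,147),.172),("sauce",(127,157),.1),("disp",(166,244),.098),("pencup",(412,158),.08),("box",(482,343),.05)]:
    print(n,pt(d,u,v,z)[:2].round(3))
c=blobs(d,(0,0,170),(179,40,255),300)
for k in c[:3]: print(cv2.minAreaRect(k))
# cabinet left crop
im=d["image"]; cv2.imwrite("pics/topcrop.png",cv2.resize(im[80:260,80:430],None,fx=2.28,fy=2.28,interpolation=cv2.INTER_CUBIC))
d=get_image("wrist");print(d["T_tool_cam"],d["fx"])
E
```

```text
sA [0.564 0.316]
sB [0.451 0.393]
sC [ 0.442 -0.4  ]
key [ 0.404 -0.313]
lock [ 0.674 -0.057]
handle [0.586 0.   ]
latchbar [0.674 0.068]
sauce [0.654 0.414]
disp [0.4   0.293]
pencup [ 0.661 -0.435]
box [ 0.109 -0.648]
((256.3390808105469, 137.5824432373047), (116.65494537353516, 56.9245491027832), 2.353296995162964)
((481.4678955078125, 340.9404296875), (28.44744110107422, 41.37809753417969), 16.699243545532227)
[[-6.74591398e-04 -9.58986249e-01 -2.83451792e-01  7.18976628e-02]
 [ 9.99999724e-01 -5.58611935e-04 -4.89995305e-04 -7.17376698e-05]
 [ 3.11559205e-04 -2.83452044e-01  9.58986361e-01 -1.41932829e-01]
 [ 0.00000000e+00  0.00000000e+00  0.00000000e+00  1.00000000e+00]] 286.20119223841186
```

View pics/topcrop.png

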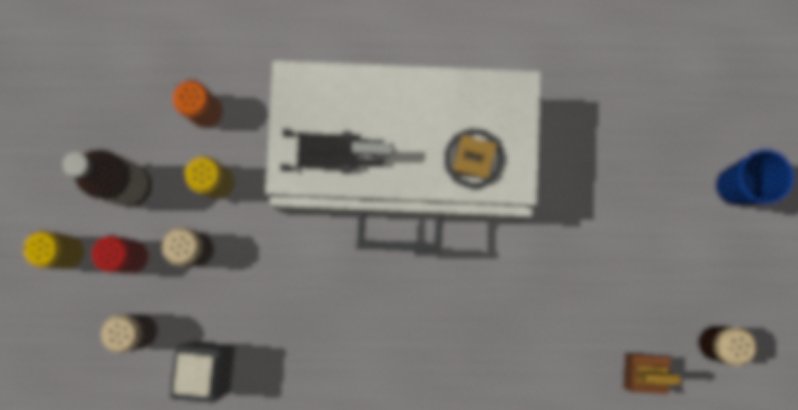

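Same layout, now sharper. Going to the key for a close look with the wrist camera.

```bash
python3 - <<'E'
from h import *
Rt=rot(env.sense()["orientation"]);p=env.sense()["ee_pos"]
a=np.array([.42,.25,.25]);b=np.array([.40,-.29,.25])
print(np.round(Rt.T@(a-p)*1000)); 
y=R.from_euler('z',0).as_matrix()
Rb=np.array([[0,1,0],[1,0,0],[0,0,-1.]])  # tool y -> +x world
print(np.round(Rb.T@(b-a)*1000))
E
python3 -m creep '[[1,[0,0,0],10.5],[1,[0,0,0],10.5],[1,[0,0,0],10.5],[1,[0,0,0],10.5],[1,[0,0,0],10.5],[1,[0,0,0],10.5],[1,[0,0,0],5],[1,[-0.04,0.03,0],0],[1,[-0.06,0.05,0],0],[1,[-0.06,0.05,-0.02],0]]'
```

```text
[-297. -162.  -19.]
[-540.  -20.    0.]
time: 1.45
ee_pos: [0.3132, 0.3749, 0.2458]
orientation: [-0.0, 0.705, 0.709, -0.001]
contact_force: [1.8, 0.6, -0.0]
grip_width: 0.0854
grip_force: 0.0
```

```bash
python3 -m creep '[[1,[-0.06,0.04,0],0],[1,[-0.06,0.04,0],0],[1,[-0.06,0.02,0],0],[1,[-0.06,0,0],0],[1,[-0.06,0,0],0],[1,[-0.06,0,0],0],[1,[-0.06,0,0],0],[1,[-0.06,0,0],0],[1,[-0.06,0,0],0],[1,[-0.06,0,0],0]]' >/dev/null
python3 -m creep '[[1,[-0.05,0,0],0],[1,[0,0,0],0],[1,[0,0,0],0],[1,[0,0,0],0]]'
python3 - <<'E'
from h import *
shot("wrist","w1")
E
```

```text
time: 3.2
ee_pos: [0.405, -0.2548, 0.2468]
orientation: [-0.0, 0.705, 0.709, 0.0]
contact_force: [0.3, 0.0, -0.6]
grip_width: 0.0854
grip_force: 0.0
```

View pics/w1.png

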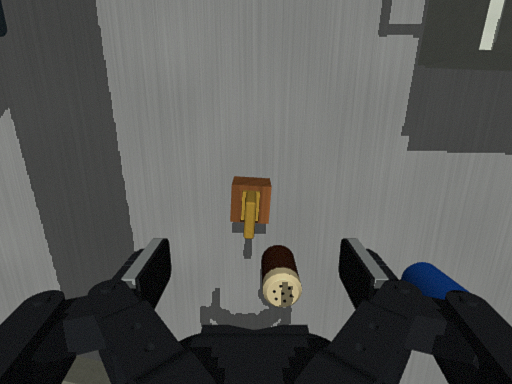

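The wrist view shows the key in its stand, bow from about (250,190) to (249,237), and shaker C's lid at (281,287) just beyond it.

```bash
python3 - <<'E'
from h import *
d=load("w1")
c=blobs(d,(15,120,60),(35,255,255),20)
for k in c[:3]: print(cv2.boundingRect(k),cv2.contourArea(k))
m=cv2.cvtColor(d["image"],cv2.COLOR_BGR2HSV)
print("rows V");
for v in range(184,242,3): 
    row=m[v,228:274]; b=[u+228 for u in range(46) if 15<row[u,0]<35 and row[u,1]>120]
    if b: print(v,b[0],b[-1],row[b[len(b)//2]-228], [int(row[u-228,2]) for u in b][::3])
# stand top
c=blobs(d,(3,60,40),(15,255,255),200)
for k in c[:2]: print(cv2.minAreaRect(k))
k=blobs(d,(10,25,150),(30,110,255),200)[0];r=cv2.minEnclosingCircle(k);print("lid",r,pt(d,*r[0],.084))
E
```

```text
(240, 190, 21, 49) 693.5
rows V
184 265 265 [ 16 189  73] [73]
190 243 253 [ 17 171 106] [112, 111, 107, 109]
193 242 260 [ 21 179 108] [110, 155, 110, 108, 101, 156, 86]
196 242 259 [ 21 181 111] [121, 153, 112, 111, 102, 159]
199 242 259 [ 21 162 115] [166, 74, 114, 115, 100, 157]
202 242 259 [ 22 177 148] [153, 75, 154, 148, 122, 161]
205 242 258 [ 21 173 150] [158, 84, 151, 148, 133, 158]
208 241 258 [ 22 180 149] [99, 151, 149, 149, 152, 154]
211 241 258 [ 22 173 147] [114, 125, 150, 147, 147, 153]
214 241 258 [ 21 175 150] [126, 120, 157, 150, 140, 158]
217 241 258 [ 21 175 149] [162, 102, 150, 149, 140, 158]
220 241 257 [ 21 176 148] [65, 67, 149, 149, 135, 160]
223 244 254 [ 21 176 148] [87, 150, 147, 129]
226 244 254 [ 21 172 148] [101, 150, 150, 128]
229 244 254 [ 21 167 154] [117, 151, 151, 128]
232 244 253 [ 22 175 144] [121, 147, 144, 129]
235 244 253 [ 21 174 151] [128, 149, 154, 115]
238 246 251 [ 21 163 100] [96, 100]
((250.2862091064453, 199.63449096679688), (40.10714340209961, 45.86189651489258), 3.3664608001708984)
lid ((282.0, 288.0), 19.105072021484375) [ 0.43970618 -0.39840286  0.084     ]
```

```bash
python3 - <<'E'
from h import *
d=load("w1")
a=pt(d,250.6,201,.101);b=pt(d,249,237.5,.101);c=(a+b)/2;print(a,b,np.linalg.norm(a-b),c,"dir",np.degrees(np.arctan2(*(a-b)[[1,0]])))
z=.045+.008
q=[pt(d,242,193,z),pt(d,241,220,z),pt(d,260,193,z),pt(d,257.5,220,z)]
print("shoulder dirs",[np.degrees(np.arctan2(*(q[i]-q[i+1])[[1,0]])) for i in(0,2)], np.mean(q,0))
k=blobs(d,(3,60,40),(15,255,255),200)[0]
r=cv2.boxPoints(cv2.minAreaRect(k)); 
P=np.array([pt(d,*x,.045)[:2] for x in r]);print("stand",P,P.mean(0))
E
```

```text
[ 0.40103158 -0.27966881  0.101     ] [ 0.39931381 -0.32207011  0.101     ] 0.04243608697743324 [ 0.4001727  -0.30086946  0.101     ] dir 87.68009496956286
shoulder dirs [np.float64(87.54622346462193), np.float64(85.52926276150576)] [ 0.399845   -0.30324854  0.053     ]
stand [[ 0.3723315  -0.3263479 ]
 [ 0.37689137 -0.2655095 ]
 [ 0.42634326 -0.26826229]
 [ 0.42418714 -0.32939179]] [ 0.39993832 -0.29737787]
```

```bash
python3 -m creep '[[1,[-0.046,-0.005,0.04],3],[1,[0,0,0.05],0],[1,[0,0,0],0],[1,[0,0,0],0]]'
python3 - <<'E'
from h import *
d=shot("wrist","w2")
m=cv2.cvtColor(d["image"],cv2.COLOR_BGR2HSV)
k=blobs(d,(15,120,40),(35,255,255),100)[0];x,y,w,h=cv2.boundingRect(k);print(x,y,w,h)
cv2.imwrite("pics/w2c.png",cv2.resize(d["image"][y-20:y+h+20,x-40:x+w+40],None,fx=4,fy=4)[:600,:800])
E
```

```text
time: 3.75
ee_pos: [0.401, -0.302, 0.1585]
orientation: [0.001, 0.723, 0.69, -0.0]
contact_force: [0.6, 0.5, 0.9]
grip_width: 0.0854
grip_force: 0.0
240 166 26 68
```

View pics/w2c.png

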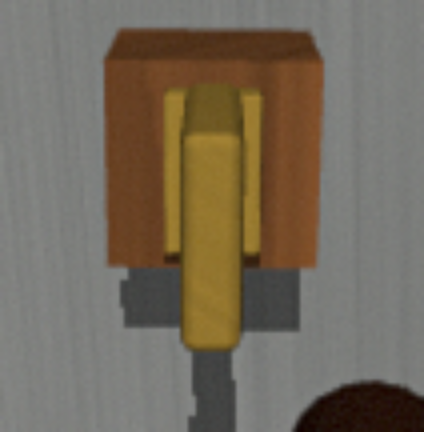

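The key's top face spans crop rows 133–348 and columns 183–241, and it is well aligned with the tool.

```bash
python3 - <<'E'
from h import *
d=load("w2")
a=pt(d,200+212.5/4,146+133/4,.101);b=pt(d,200+211/4,146+348/4,.101);c=(a+b)/2
print(a,b,np.linalg.norm(a-b),c,"dir",np.degrees(np.arctan2(*(a-b)[[1,0]])))
delta(c[:2],.062,np.degrees(np.arctan2(*(a-b)[[1,0]]))-90)
E
```

```text
[ 0.40117286 -0.28081961  0.101     ] [ 0.39883249 -0.32288534  0.101     ] 0.04213078509441866 [ 0.40000268 -0.30185248  0.101     ] dir 86.81558087309094
shift mm [ 0.8 -1.6 97.1]
tool y dir -2.68 tilt z [ 0.002 -0.003 -1.   ]
turn deg 0.5
```

```bash
python3 -m creep '[[1,[0.001,-0.001,0.03],0.5],[1,[0,0,0.03],0],[1,[0,0,0.03],0],[1,[0,0,0.006],0],[0,[0,0,0],0],[0,[0,0,0],0],[0,[0,0,0],0],[0,[0,0,0],0],[0,[0,0,0],0],[0,[0,0,0],0]]' 60; python3 -m creep '[[0,[0,0,0],0],[0,[0,0,0],0]]'
```

```text
time: 5.05
ee_pos: [0.3995, -0.3015, 0.0615]
orientation: [0.001, 0.727, 0.687, -0.0]
contact_force: [-0.3, 0.5, 6.1]
grip_width: 0.0112
grip_force: 59.0
time: 5.3
ee_pos: [0.3995, -0.3015, 0.0615]
orientation: [0.001, 0.727, 0.687, -0.0]
contact_force: [-1.4, -0.1, 6.0]
grip_width: 0.0114
grip_force: 59.0
```

```bash
python3 -m creep '[[0,[0,0,-0.03],0],[0,[0,0,-0.05],0],[0,[0,0,-0.06],0],[0,[0,0,-0.06],0],[0,[0.03,0.05,0],0],[0,[0.03,0.06,0],0],[0,[0.03,0.06,0],0],[0,[0.03,0.06,0],0],[0,[0.03,0.02,0],0],[0,[0,0,0],0]]'; python3 -m creep '[[0,[0,0,0],0],[0,[0,0,0],0]]'
python3 - <<'E'
from h import *
d=shot("wrist","w3")
cv2.imwrite("pics/w3b.png",cv2.resize(d["image"],(800,600),interpolation=cv2.INTER_CUBIC))
E
```

```text
time: 6.55
ee_pos: [0.6459, -0.1682, 0.2592]
orientation: [-0.001, 0.726, 0.688, -0.0]
contact_force: [0.9, -0.3, -0.5]
grip_width: 0.0114
grip_force: 59.8
time: 6.8
ee_pos: [0.644, -0.172, 0.2609]
orientation: [-0.0, 0.727, 0.686, -0.0]
contact_force: [-0.8, 0.7, -1.8]
grip_width: 0.0117
grip_force: 59.8
```

View pics/w3b.png

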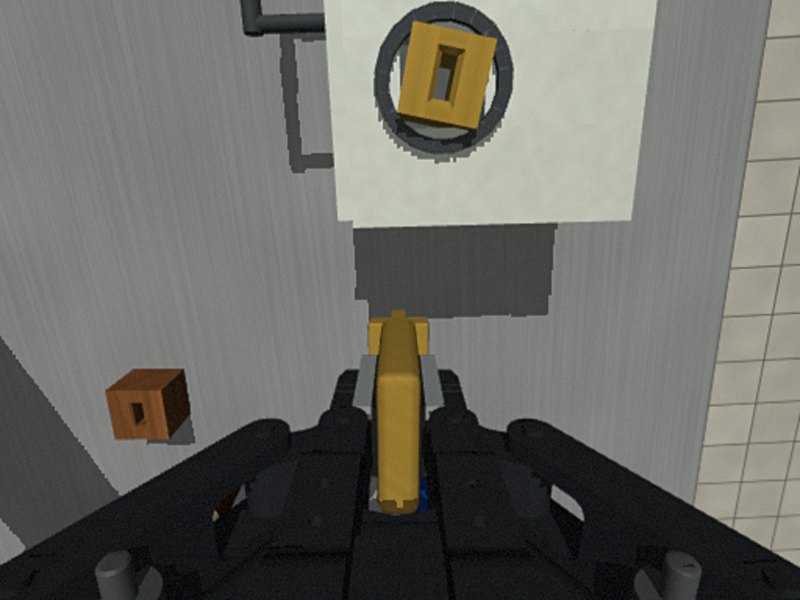

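The plug is at about (447,75) in the 800-px view, its slot turned a little clockwise. The handle's right end is at (250,25), and the key sits straight in the fingers.

```bash
python3 - <<'E'
from h import *
d=load("w3")
for k in blobs(d,(15,100,60),(35,255,255),300): 
    if k[:,0,1].max()<150:
        hull=cv2.convexHull(k);e=cv2.approxPolyDP(hull,5,True)[:,0];print(e)
        r=cv2.boxPoints(cv2.minAreaRect(k))
        for n,Q in(("approx",e),("rect",r)):
            P=np.array([pt(d,*x.astype(float),.146)[:2] for x in Q]);print(n,P.round(4).tolist(),"c",P.mean(0).round(4))
            for i in range(len(P)):
                v=P[i]-P[i-1];print("  len",np.linalg.norm(v).round(4),"dir",np.degrees(np.arctan2(v[1],v[0])).round(2))
# cabinet right edges
m=cv2.inRange(cv2.cvtColor(d["image"],cv2.COLOR_BGR2HSV),(20,0,150),(90,60,255))
L=[(m[v,:].nonzero()[0].min(),m[v,:].nonzero()[0].max(),v) for v in range(20,130,10) if m[v].any()]
for l,r_,v in L: print(v,pt(d,l,v,.128)[:2].round(4),pt(d,r_,v,.128)[:2].round(4))
for v in range(135,150,1): pass
cols=[(u,m[:145,u].nonzero()[0].max()) for u in range(240,400,20)]
print([pt(d,u,v,.128)[:2].round(4).tolist() for u,v in cols])
E
```

```text
[[265  13]
 [317  24]
 [304  82]
 [254  72]]
approx [[0.6607, -0.0306], [0.7018, -0.0407], [0.691, -0.0836], [0.6494, -0.0733]] c [ 0.6757 -0.0571]
  len 0.0442 dir 75.25
  len 0.0423 dir -13.91
  len 0.0442 dir -104.13
  len 0.0428 dir 166.1
rect [[0.647, -0.0727], [0.66, -0.03], [0.7024, -0.0409], [0.6915, -0.0846]] c [ 0.6752 -0.0571]
  len 0.0462 dir 164.96
  len 0.0446 dir 72.98
  len 0.0438 dir -14.43
  len 0.0451 dir -103.96
20 [ 0.6137 -0.0281] [ 0.8704 -0.0432]
30 [ 0.6129 -0.0357] [ 0.8719 -0.051 ]
40 [ 0.613  -0.0435] [ 0.8734 -0.0588]
50 [ 0.6122 -0.0513] [ 0.875  -0.0668]
60 [ 0.6122 -0.0594] [ 0.8765 -0.075 ]
70 [ 0.6123 -0.0676] [ 0.8781 -0.0833]
80 [ 0.6114 -0.0759] [ 0.8798 -0.0917]
90 [ 0.6115 -0.0844] [ 0.8814 -0.1003]
100 [ 0.6115 -0.0931] [ 0.8804 -0.1089]
110 [ 0.6106 -0.1018] [ 0.8839 -0.118 ]
120 [ 0.6107 -0.1108] [ 0.8866 -0.1271]
[[0.6324, -0.1345], [0.6514, -0.1356], [0.6705, -0.1358], [0.6896, -0.1369], [0.7087, -0.1371], [0.7277, -0.1382], [0.7467, -0.1384], [0.7657, -0.1395]]
```

```bash
python3 -m creep '[[0,[0,0,0],7],[0,[0,0,0],4],[0,[0.02,0,0],0],[0,[0.04,0,0],0],[0,[0.04,0.02,0],0],[0,[0,0,0],0],[0,[0,0,0],0]]'
python3 -c "
from h import *
delta((.6757,-.0571),.21,-14.2)"
```

```text
time: 7.72
ee_pos: [0.6885, -0.0785, 0.2607]
orientation: [-0.0, 0.789, 0.615, -0.0]
contact_force: [-0.8, -0.2, -0.6]
grip_width: 0.0115
grip_force: 59.9
shift mm [ 17.6 -17.6  50.7]
tool y dir -14.16 tilt z [-0.001 -0.    -1.   ]
turn deg 0.04
```

```bash
python3 -m creep '[[0,[0.0175,-0.0175,0.02],0],[0,[0,0,0.03],0],[0,[0,0,0.01],0],[0,[0,0,0],0]]'
python3 - <<'E'
from h import *
delta((.6757,-.0571),.21,-14.2)
d=shot("wrist","w4")
cv2.imwrite("pics/w4b.png",cv2.resize(d["image"][100:380,130:390],None,fx=2.1,fy=2.1,interpolation=cv2.INTER_CUBIC))
E
```

```text
time: 8.22
ee_pos: [0.6756, -0.0585, 0.2005]
orientation: [-0.0, 0.79, 0.614, -0.0]
contact_force: [0.2, 0.2, -0.9]
grip_width: 0.0114
grip_force: 59.9
shift mm [ 1.4 -0.3 -9.5]
tool y dir -14.31 tilt z [-0.001  0.    -1.   ]
turn deg -0.11
```

View pics/w4b.png

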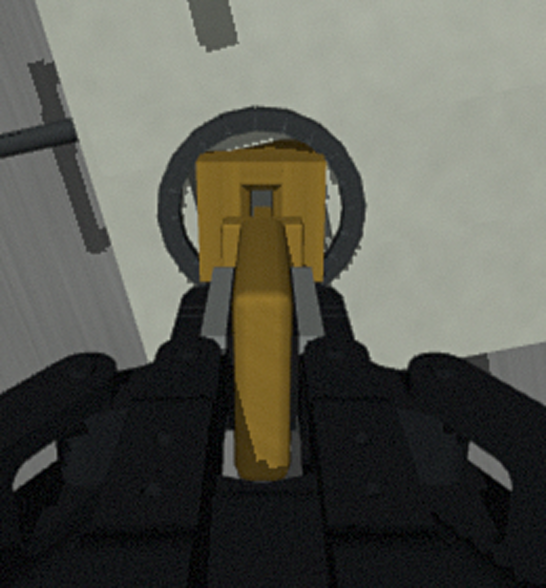

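The key blade lines up with the slot (both at column 262 in the crop), so I'm lowering it.

```bash
python3 -m creep '[[0,[0.001,0,0.006],0],[0,[0,0,0.006],0],[0,[0,0,0],0]]'; python3 -m creep '[[0,[0,0,0.008],0],[0,[0,0,0.008],0],[0,[0,0,0.006],0],[0,[0,0,0.004],0],[0,[0,0,0],0]]'
```

```text
time: 8.65
ee_pos: [0.6763, -0.0568, 0.1886]
orientation: [-0.0, 0.789, 0.614, -0.0]
contact_force: [-0.4, 0.1, -0.8]
grip_width: 0.0112
grip_force: 60.0
time: 9.28
ee_pos: [0.6764, -0.0568, 0.1628]
orientation: [0.0, 0.789, 0.614, 0.0]
contact_force: [-0.2, 1.2, -0.9]
grip_width: 0.0111
grip_force: 60.0
```

```bash
python3 -m creep '[[0,[0,0,0.002],0],[0,[0,0,0.001],0],[0,[0,0,0],0]]'
```

```text
time: 9.65
ee_pos: [0.6766, -0.0569, 0.1625]
orientation: [0.001, 0.789, 0.614, 0.001]
contact_force: [-4.0, 0.7, 10.6]
grip_width: 0.0111
grip_force: 61.8
```

```bash
python3 -m creep '[[0,[0,0,0],8],[0,[0,0,0],8],[0,[0,0,0],8],[0,[0,0,0],8],[0,[0,0,0],8],[0,[0,0,0],8],[0,[0,0,0],8],[0,[0,0,0],8],[0,[0,0,0],4],[0,[0,0,0],0]]'
python3 -m creep '[[0,[0,0,0],3],[0,[0,0,0],2],[0,[0,0,0],0]]'
python3 -c "
from h import *
print(env.sense()['wrist_torque']);delta((.6757,-.0571),.1625,-82.3)"
```

```text
time: 10.9
ee_pos: [0.6761, -0.0576, 0.1625]
orientation: [0.001, 0.998, 0.067, 0.001]
contact_force: [-6.2, -1.6, 12.1]
grip_width: 0.0109
grip_force: 61.8
time: 11.28
ee_pos: [0.6766, -0.057, 0.1625]
orientation: [0.0, 1.0, 0.024, 0.001]
contact_force: [-3.5, 0.2, 11.1]
grip_width: 0.0113
grip_force: 61.7
[ 0.12120347  0.87875024 -0.06060731]
shift mm [-0.9  0.  -0. ]
tool y dir -87.28 tilt z [ 0.002 -0.001 -1.   ]
turn deg -4.98
```

```bash
for i in 1; do python3 -m creep '[[0,[0,0,0],2],[0,[0,0,0],2],[0,[0,0,0],0]]'; python3 -c "
from h import *
print(env.sense()['wrist_torque']);delta((.6757,-.0571),.1625,-82.3)"; python3 -m creep '[[0,[0,0,0],2],[0,[0,0,0],2],[0,[0,0,0],0]]';  python3 -c "
from h import *
print(env.sense()['wrist_torque']);delta((.6757,-.0571),.1625,-82.3)"; done
```

```text
time: 11.65
ee_pos: [0.6767, -0.0567, 0.1624]
orientation: [0.0, 1.0, -0.011, 0.001]
contact_force: [-2.8, 1.1, 10.4]
grip_width: 0.0112
grip_force: 61.7
[0.28352188 0.81907377 0.24553937]
shift mm [-1.   0.4 -0.1]
tool y dir -91.24 tilt z [ 0.002 -0.001 -1.   ]
turn deg -8.94
time: 12.02
ee_pos: [0.6767, -0.0567, 0.1625]
orientation: [0.001, 0.999, -0.045, 0.001]
contact_force: [-3.2, 0.5, 10.5]
grip_width: 0.0115
grip_force: 68.1
[0.22576546 0.85717201 1.28710156]
shift mm [-0.9  0.5 -0. ]
tool y dir -95.12 tilt z [ 0.002 -0.001 -1.   ]
turn deg -12.82
```

```bash
python3 -m creep '[[0,[0,0,0],-4],[0,[0,0,0],0],[0.5,[0,0,0],0],[0.5,[0,0,0],0],[0.5,[0,0,0],0],[0.5,[0,0,-0.03],0],[0.5,[0,0,-0.05],0],[0.5,[0,0,-0.05],0],[0.5,[0,0,0],-10],[0.5,[0,0,0],-10]]'
python3 -m creep '[[0.5,[0,0,0],-10],[0.5,[0,0,0],-10],[0.5,[0,0,0],-10],[0.5,[0,0,0],-10],[0.5,[0,0,0],-10],[0.5,[0,0,0],-10],[0.5,[0,0,0],-9],[0.5,[0.05,0,0],0],[0.5,[0.03,0,0],0],[0.5,[0,0,0],0]]'
python3 - <<'E'
from h import *
delta((.6757,-.0571),.1625,-2.2)
d=shot("wrist","w5")
cv2.imwrite("pics/w5b.png",cv2.resize(d["image"],(800,600),interpolation=cv2.INTER_CUBIC))
E
```

```text
time: 13.28
ee_pos: [0.6766, -0.0569, 0.2906]
orientation: [0.0, 0.986, 0.166, 0.001]
contact_force: [-0.5, 1.1, -0.3]
grip_width: 0.0428
grip_force: 0.0
time: 14.52
ee_pos: [0.6794, 0.0255, 0.2895]
orientation: [-0.0, 0.72, 0.694, 0.0]
contact_force: [0.5, -1.4, 0.5]
grip_width: 0.043
grip_force: 0.0
shift mm [-82.8  -0.7 127. ]
tool y dir -2.08 tilt z [-0.     0.001 -1.   ]
turn deg 0.12
```

View pics/w5b.png

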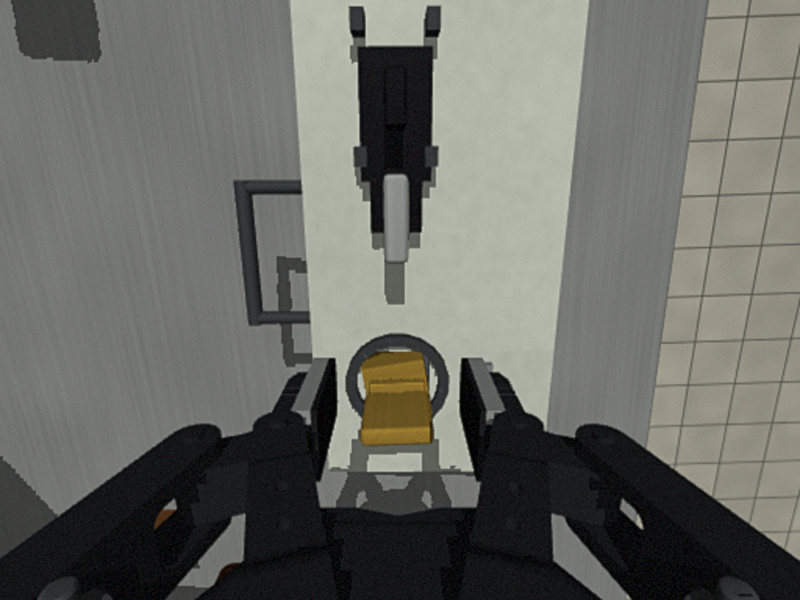

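The key stands turned in the lock. The latch bar is at about (396,218) and the black fin's top at about (396,96), with the handle bar at column 243, rows 182–320 (800-px view).

```bash
python3 - <<'E'
from h import *
d=load("w5");k=.64
for n,u,v,z in[("bar top far",397,178,.18),("bar near",397,259,.18),("barL",384.5,220,.18),("barR",409,220,.18),("fin a",396,68,.173),("fin b",396,124,.173),("finL",385.5,95,.173),("finR",407,95,.173),("hA",242,185,.103),("hB",252,320,.103)]:
    print(n,pt(d,u*k,v*k,z)[:2].round(4))
print(cv2.cvtColor(d["image"],cv2.COLOR_BGR2GRAY)[30:90:2,253])
E
```

```text
bar top far [0.6815 0.0908]
bar near [0.6798 0.0461]
barL [0.6737 0.0684]
barR [0.6874 0.0679]
fin a [0.6831 0.1463]
fin b [0.682  0.1189]
finL [0.677  0.1335]
finR [0.6884 0.1331]
hA [0.5707 0.0881]
hB [ 0.5647 -0.0136]
[26 26 23 28 23 30 19 20 27 25 21 20 23 20 25 22 23 21 22 26 23 22 19 19
 20  9 11 19 15  5]
```

```bash
python3 -m creep '[[0.5,[0.05,0,0],0],[0.5,[0.0575,-0.0005,0.03],0],[0.5,[0,0,0.05],0],[0.5,[0,0,0.04],0],[0.5,[0,0,0.022],0],[0.5,[0,0,0],0],[0,[0,0,0],0],[0,[0,0,0],0],[0,[0,0,0],0],[0,[0,0,0],0]]' 60
python3 -m creep '[[0,[0,0,0],0],[0,[0,0,0],0]]'
```

```text
time: 15.82
ee_pos: [0.6818, 0.1281, 0.1508]
orientation: [-0.0, 0.721, 0.693, -0.001]
contact_force: [-7.2, -1.7, 4.7]
grip_width: 0.0107
grip_force: 61.2
time: 16.08
ee_pos: [0.6818, 0.1281, 0.1508]
orientation: [-0.0, 0.721, 0.693, -0.001]
contact_force: [-7.6, -1.5, 3.7]
grip_width: 0.0109
grip_force: 61.2
```

```bash
python3 -m creep '[[0,[0.008,0,0],0],[0,[0.008,0,0],0],[0,[0.008,0,0],0],[0,[0.006,0,0],0],[0,[0.004,0,0],0],[0,[0,0,0],0]]'
python3 -m creep '[[0,[0.002,0,0],0],[0,[0.001,0,0],0],[0,[0,0,0],0]]'
```

```text
time: 16.82
ee_pos: [0.6828, 0.1582, 0.1506]
orientation: [0.001, 0.721, 0.693, -0.004]
contact_force: [-10.3, -12.8, 5.7]
grip_width: 0.0106
grip_force: 61.5
time: 17.2
ee_pos: [0.6828, 0.1583, 0.1505]
orientation: [0.002, 0.722, 0.692, -0.005]
contact_force: [-10.7, -20.0, 5.6]
grip_width: 0.0109
grip_force: 61.5
```

```bash
python3 -m creep '[[0.5,[-0.003,0,0],0],[0.5,[0,0,0],0],[0.5,[0,0,0],0],[0.5,[0,0,-0.04],0],[0.5,[0,0,-0.04],0],[0.5,[-0.045,0,0],0],[0.5,[-0.045,0.002,0],0],[0.5,[0,0,0],0],[0.5,[0,0,0],0]]'
python3 -c "
from h import *
delta((.6806,.068),.157,-2.2);print(env.sense()['grip_width'])"
```

```text
time: 18.32
ee_pos: [0.683, 0.0731, 0.229]
orientation: [-0.0, 0.721, 0.693, 0.0]
contact_force: [-0.0, 0.2, 0.1]
grip_width: 0.0427
grip_force: 0.0
shift mm [-5.2 -2.2 72. ]
tool y dir -2.26 tilt z [ 0.     0.001 -1.   ]
turn deg -0.06
0.042659808433060345
```

```bash
python3 -m creep '[[0.5,[-0.005,-0.002,0.03],0],[0.5,[0,0,0.03],0],[0.5,[0,0,0.012],0],[0.5,[0,0,0],0],[0,[0,0,0],0],[0,[0,0,0],0],[0,[0,0,0],0],[0,[0,0,0],0],[0,[0,0,0],0]]' 60
python3 -m creep '[[0,[0,0,-0.008],0],[0,[0,0,-0.008],0],[0,[0,0,-0.008],0],[0,[0,0,-0.004],0],[0,[0,0,0],0],[0,[0,0,0],0]]'
```

```text
time: 19.45
ee_pos: [0.6797, 0.068, 0.1588]
orientation: [-0.0, 0.721, 0.693, -0.0]
contact_force: [-6.0, 0.4, 5.2]
grip_width: 0.013
grip_force: 60.0
time: 20.2
ee_pos: [0.6797, 0.0679, 0.1849]
orientation: [-0.001, 0.721, 0.693, -0.001]
contact_force: [-6.4, 2.4, -4.7]
grip_width: 0.0129
grip_force: 62.5
```

```bash
python3 -m creep '[[0,[0,0,-0.002],0],[0,[0,0,0],0],[0.4,[0,0,0],0],[0.4,[0,0,0],0],[0.4,[0,0,0],0],[0.4,[0,0,-0.04],0],[0.4,[-0.03,-0.05,0],0],[0.4,[0,-0.06,0],0],[0.4,[0,0,0],0],[0.4,[0,0,0],0]]'
python3 - <<'E'
from h import *
delta((.5677,.037),.078,-2.2)
d=shot("wrist","w6");cv2.imwrite("pics/w6b.png",d["image"])
E
```

```text
time: 21.45
ee_pos: [0.5709, 0.0416, 0.2286]
orientation: [0.002, 0.721, 0.693, 0.001]
contact_force: [-0.9, 0.5, 0.1]
grip_width: 0.0343
grip_force: 0.0
shift mm [ -4.7  -3.6 150.6]
tool y dir -2.27 tilt z [ 0.004 -0.001 -1.   ]
turn deg -0.07
```

View pics/w6b.png

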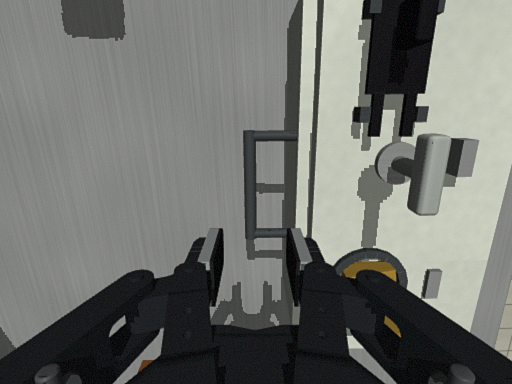

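The latch is up and the tab fork is clear of it. The handle bar is at column 250, rows 131–238.

```bash
python3 - <<'E'
from h import *
d=load("w6")
for u,v in((249,134),(251,235)): print(pt(d,u,v,.103)[:2].round(4))
c=(pt(d,249,134,.103)+pt(d,251,235,.103))/2;print(c);delta(c[:2],.078,-2.2)
E
```

```text
[0.5683 0.0887]
[ 0.5657 -0.013 ]
[0.56699201 0.03786332 0.103     ]
shift mm [ -3.8  -5.  150.4]
tool y dir -2.27 tilt z [ 0.004 -0.001 -1.   ]
turn deg -0.07
```

```bash
python3 -m creep '[[0.4,[-0.004,-0.004,0.05],0],[0.4,[0,0,0.05],0],[0.4,[0,0,0.03],0],[0.4,[0,0,0.02],0],[0.4,[0,0,0],0],[0,[0,0,0],0],[0,[0,0,0],0],[0,[0,0,0],0],[0,[0,0,0],0],[0,[0,0,0],0]]' 60
python3 -m creep '[[0,[0,-0.01,0],0],[0,[0,-0.015,0],0],[0,[0,-0.02,0],0],[0,[0,-0.02,0],0],[0,[0,-0.02,0],0],[0,[0,-0.02,0],0],[0,[0,-0.015,0],0],[0,[0,-0.006,0],0],[0,[0,0,0],0],[0,[0,0,0],0]]'
```

```text
time: 22.75
ee_pos: [0.5665, 0.0379, 0.0781]
orientation: [0.001, 0.721, 0.693, 0.001]
contact_force: [-0.7, 0.3, 5.4]
grip_width: 0.0101
grip_force: 59.0
time: 24.0
ee_pos: [0.4416, 0.0419, 0.078]
orientation: [0.003, 0.721, 0.693, 0.001]
contact_force: [5.2, -3.3, 3.9]
grip_width: 0.0097
grip_force: 59.8
```

```bash
python3 -m creep '[[0,[0,-0.003,0],0],[0,[0,0,0],0]]'; python3 -m creep '[[0.4,[0,0.002,0],0],[0.4,[0,0,0],0],[0.4,[0,0,0],0],[0.4,[0,0,-0.05],0],[0.4,[0,0,-0.06],0],[0.4,[0,0,-0.06],0],[1,[0,0,-0.03],0],[1,[0,0,0],0]]'
python3 - <<'E'
from h import *
d=shot("top","top2")
for k in blobs(d,(8,25,130),(28,140,255),40):
    r=cv2.minEnclosingCircle(k);print(r,pt(d,*r[0],.084)[:2].round(4))
cv2.imwrite("pics/top2c.png",cv2.resize(d["image"][80:260,80:430],None,fx=2.28,fy=2.28,interpolation=cv2.INTER_CUBIC))
E
```

```text
time: 24.25
ee_pos: [0.4417, 0.0418, 0.0781]
orientation: [0.005, 0.721, 0.693, 0.003]
contact_force: [15.1, -2.2, -6.2]
grip_width: 0.0095
grip_force: 58.9
time: 25.25
ee_pos: [0.4395, 0.043, 0.2792]
orientation: [0.002, 0.721, 0.693, 0.002]
contact_force: [-0.0, -0.4, -0.1]
grip_width: 0.069
grip_force: 0.0
((255.5, 69.0), 264.6531677246094) [0.9289 0.0371]
((480.0, 344.0), 36.71521759033203) [ 0.1189 -0.6204]
((164.0, 244.0), 10.816754341125488) [0.3985 0.3025]
((131.0, 226.0), 9.055485725402832) [0.4505 0.4015]
((158.33999633789062, 186.9499969482422), 8.383301734924316) [0.567  0.3236]
((394.4230651855469, 221.3076934814453), 8.428805351257324) [ 0.4708 -0.3782]
```

View pics/top2c.png

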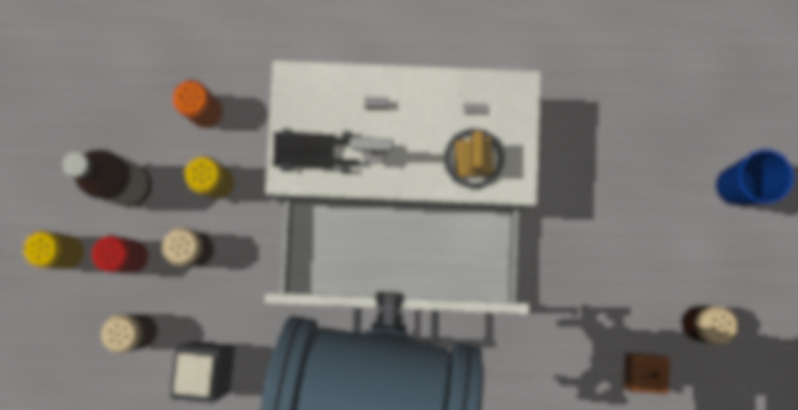

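Drawer is fully out. Shaker C has been knocked and is now near (0.471,-0.378); A and B are at their earlier places. Fetching C first.

```bash
python3 -m creep '[[1,[0,0,0],-10],[1,[0,0,0],-10],[1,[0,0,0],-10],[1,[0,0,0],-10],[1,[0,0,0],-10],[1,[0,0,0],-10],[1,[0,0,0],-10],[1,[0,0,0],-10],[1,[0,0,0],-10],[1,[0,-0.05,0],0]]' >/dev/null
python3 -m creep '[[1,[0,-0.06,0],0],[1,[0,-0.06,0],0],[1,[0,-0.06,0],0],[1,[0,-0.06,0],0],[1,[0,-0.06,0],0],[1,[-0.02,-0.04,0.02],0],[1,[-0.01,-0.03,0.05],0],[1,[0,0,0],0],[1,[0,0,0],0]]'
cat > lid.py <<'E'
import sys
from h import *
fn=sys.argv[1];yaw=float(sys.argv[2]);d=shot("wrist",fn)
for k in blobs(d,(8,25,120),(28,140,255),250)[:4]:
    r=cv2.minEnclosingCircle(k);p=pt(d,*r[0],.084);q=pt(d,r[0][0]+r[1],r[0][1],.084);print(np.round(r[0]),round(np.linalg.norm(p-q)*1000,1),p[:2].round(4))
    if 20<np.linalg.norm(p-q)*1000<30: delta(p[:2],.042,yaw)
E
python3 lid.py w7 88
```

```text
time: 27.68
ee_pos: [0.4515, -0.3768, 0.206]
orientation: [-0.001, 0.02, 1.0, 0.001]
contact_force: [-0.3, 0.4, 0.1]
grip_width: 0.0854
grip_force: 0.0
[251. 198.] 23.6 [ 0.4651 -0.3808]
shift mm [-13.3  -3.4 165.4]
tool y dir 87.77 tilt z [-0.  0. -1.]
turn deg -0.23
```

```bash
python3 -m creep '[[1,[-0.013,-0.0035,0.05],0],[1,[0,0,0.06],0],[1,[0,0,0.055],0],[1,[0,0,0],0],[0,[0,0,0],0],[0,[0,0,0],0],[0,[0,0,0],0],[0,[0,0,0],0],[0,[0,0,0],0],[0,[0,0,0],0]]' 40
python3 -m creep '[[0,[0,0,-0.05],0],[0,[0,0,-0.06],0],[0,[0,0,-0.06],0],[0,[0,0.06,0],0],[0,[0,0.06,0],0],[0,[0,0.06,0],0],[0,[-0.03,0.06,0],0],[0,[-0.03,0.06,0],0],[0,[0,0,0],0],[0,[0,0,0],0]]'
python3 -c "
from h import *
c=np.deg2rad(-2.2);C=np.array([.5625,.038]);Y=np.array([-np.sin(c),np.cos(c)])
for t in(-.09,0,.09): print(C+t*Y); delta(C+t*Y,.055,88)"
```

```text
time: 28.98
ee_pos: [0.4665, -0.3833, 0.0456]
orientation: [0.002, 0.02, 1.0, -0.002]
contact_force: [-0.3, 1.8, 6.4]
grip_width: 0.0495
grip_force: 40.2
time: 30.22
ee_pos: [0.5323, -0.0925, 0.2131]
orientation: [0.001, 0.019, 1.0, -0.001]
contact_force: [-1.2, -0.1, -0.8]
grip_width: 0.0487
grip_force: 42.8
[ 0.5590451  -0.05193366]
shift mm [-25.   41.7 158.1]
tool y dir 87.82 tilt z [ 0.001 -0.001 -1.   ]
turn deg -0.18
[0.5625 0.038 ]
shift mm [-25.  131.7 158. ]
tool y dir 87.82 tilt z [ 0.001 -0.001 -1.   ]
turn deg -0.18
[0.5659549  0.12793366]
shift mm [-25.  221.7 157.9]
tool y dir 87.82 tilt z [ 0.001 -0.001 -1.   ]
turn deg -0.18
```

```bash
python3 -m creep '[[0,[-0.025,0.042,0],0],[0,[0,0,0],0],[0,[0,0,0.06],0],[0,[0,0,0.06],0],[0,[0,0,0.025],0],[0,[0,0,0.008],0],[0,[0,0,0],0]]'
python3 -m creep '[[0,[0,0,0.003],0],[0,[0,0,0],0],[0.72,[0,0,0],0],[0.72,[0,0,0],0],[0.72,[0,0,0],0],[0.72,[0,0,-0.03],0],[0.72,[0,0,-0.06],0],[0.72,[0,0,-0.06],0],[0.72,[0,0,-0.04],0],[0.72,[0,0,0],0]]'
```

```text
time: 31.1
ee_pos: [0.5593, -0.053, 0.0598]
orientation: [0.001, 0.021, 1.0, -0.0]
contact_force: [0.6, -0.2, -1.3]
grip_width: 0.049
grip_force: 42.7
time: 32.35
ee_pos: [0.5608, -0.0519, 0.2499]
orientation: [0.004, 0.02, 1.0, -0.001]
contact_force: [-0.3, -0.1, 0.1]
grip_width: 0.0613
grip_force: 0.0
```

```bash
python3 -m creep '[[0.85,[0,0.06,0],0],[0.85,[0,0.06,0],0],[0.85,[0,0.06,0],0],[0.85,[0,0.06,0],0],[0.85,[0,0.06,0],0],[0.85,[0,0.06,0],0],[0.85,[0.02,0,0],0],[0.85,[0,0,0],0],[0.85,[0,0,0],0]]'
python3 lid.py w8 88
```

```text
time: 33.48
ee_pos: [0.5532, 0.3084, 0.2451]
orientation: [-0.0, 0.02, 1.0, -0.0]
contact_force: [0.1, 0.0, 0.1]
grip_width: 0.0725
grip_force: 0.0
[343.  68.] 26.5 [0.449 0.399]
shift mm [108.2  86.6 203.4]
tool y dir 87.67 tilt z [-0. -0. -1.]
turn deg -0.33
[269. 182.] 24.3 [0.5621 0.3236]
shift mm [ -8.   15.8 203.4]
tool y dir 87.67 tilt z [-0. -0. -1.]
turn deg -0.33
```

View pics/w8.png

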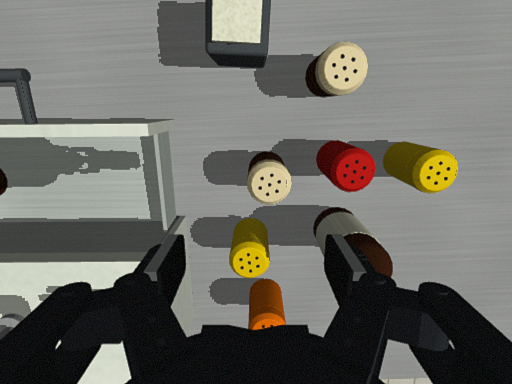

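A's lid is at (269,182). The red lookalike (350,167) and yellow one (250,262) are about 9 cm off, so I turn 20° for finger clearance.

```bash
python3 -m creep '[[0.85,[-0.008,0.016,0.05],0],[0.85,[0,0,0.03],-10],[0.85,[0,0,0],-10],[0.85,[0,0,0],0],[0.85,[0,0,0],0]]' >/dev/null; python3 -c "
from h import *
delta((.5621,.3236),.042,108)"
```

```text
shift mm [  0.8  -0.4 124.5]
tool y dir 107.48 tilt z [ 0.001  0.    -1.   ]
turn deg -0.52
```

Then lift and carry to the drawer's left place.

```bash
python3 -m creep '[[0.85,[0,0,0.06],0],[0.85,[0,0,0.045],0],[0.85,[0,0,0.018],0],[0.85,[0,0,0],0],[0,[0,0,0],0],[0,[0,0,0],0],[0,[0,0,0],0],[0,[0,0,0],0],[0,[0,0,0],0],[0,[0,0,0],0]]' 40
python3 -m creep '[[0,[0,0,-0.05],0],[0,[0,0,-0.06],0],[0,[0,0,-0.06],0],[0,[0,0,0],10],[0,[0,0,0],9.5],[0,[0,-0.06,0],0],[0,[0,-0.06,0],0],[0,[0,-0.06,0],0],[0,[0,0,0],0],[0,[0,0,0],0]]'
python3 -c "
from h import *
delta((.5659,.1279),.06,88)"
```

```text
time: 35.4
ee_pos: [0.5635, 0.3252, 0.0455]
orientation: [0.002, -0.154, 0.988, 0.0]
contact_force: [0.6, -1.3, 6.6]
grip_width: 0.0493
grip_force: 41.4
time: 36.65
ee_pos: [0.5562, 0.1449, 0.2133]
orientation: [0.0, 0.016, 1.0, 0.0]
contact_force: [0.6, -0.2, -2.6]
grip_width: 0.0492
grip_force: 43.5
shift mm [-10.2 -16.8 153.3]
tool y dir 88.17 tilt z [ 0.001  0.001 -1.   ]
turn deg 0.17
```

```bash
python3 -m creep '[[0,[-0.01,-0.017,0],0],[0,[0,0,0],0],[0,[0,0,0.06],0],[0,[0,0,0.06],0],[0,[0,0,0.025],0],[0,[0,0,0.008],0],[0,[0,0,0.003],0],[0,[0,0,0],0],[0.72,[0,0,0],0],[0.72,[0,0,0],0]]'
python3 -m creep '[[0.72,[0,0,0],0],[0.72,[0,0,-0.03],0],[0.72,[0,0,-0.06],0],[0.72,[0,0,-0.06],0],[0.9,[0.03,0.06,-0.04],0],[0.9,[0.03,0.06,0],0],[0.9,[0.04,0.06,0],0],[0.9,[0,0.06,0],0],[0.9,[0,0,0],0],[0.9,[0,0,0],0]]'
python3 lid.py w9 88
```

```text
time: 37.9
ee_pos: [0.5665, 0.1275, 0.058]
orientation: [0.001, 0.015, 1.0, 0.0]
contact_force: [-0.9, 0.6, 0.1]
grip_width: 0.0617
grip_force: 0.0
time: 39.15
ee_pos: [0.4855, 0.3458, 0.2387]
orientation: [-0.0, 0.015, 1.0, -0.0]
contact_force: [-0.2, -0.3, 0.5]
grip_width: 0.0768
grip_force: 0.0
[306. 139.] 25.1 [0.4478 0.4   ]
shift mm [ 39.6  53.7 196.7]
tool y dir 88.22 tilt z [-0.    -0.001 -1.   ]
turn deg 0.22
[ 67. 252.] 29.2 [0.5682 0.1264]
shift mm [ -89.2 -216.   196.9]
tool y dir 88.22 tilt z [-0.    -0.001 -1.   ]
turn deg 0.22
```

```bash
python3 -m creep '[[0.85,[0.039,0.054,0.03],0],[0.85,[0,0,0.05],0],[0.85,[0,0,0],0],[0.85,[0,0,0],0]]'; python3 -c "
from h import *
delta((.4478,.400),.042,88)"
```

```text
time: 39.7
ee_pos: [0.4553, 0.3924, 0.1648]
orientation: [0.001, 0.016, 1.0, 0.0]
contact_force: [0.9, 0.8, 0.2]
grip_width: 0.0724
grip_force: 0.0
shift mm [  7.9   7.3 122.8]
tool y dir 88.13 tilt z [ 0.002  0.001 -1.   ]
turn deg 0.13
```

```bash
python3 -m creep '[[0.85,[0.008,0.007,0.04],0],[0.85,[0,0,0.055],0],[0.85,[0,0,0.025],0],[0.85,[0,0,0],0],[0,[0,0,0],0],[0,[0,0,0],0],[0,[0,0,0],0],[0,[0,0,0],0],[0,[0,0,0],0],[0,[0,0,0],0]]' 40
python3 -m creep '[[0,[0,0,-0.05],0],[0,[0,0,-0.06],0],[0,[0,0,-0.06],0],[0,[-0.03,-0.06,0],0],[0,[-0.03,-0.06,0],0],[0,[-0.03,-0.06,0],0],[0,[-0.03,-0.06,0],0],[0,[0,-0.06,0],0],[0,[0,-0.06,0],0],[0,[0,0,0],0]]'
python3 -c "
from h import *
delta((.5625,.038),.06,88)"
```

```text
time: 40.95
ee_pos: [0.4481, 0.4012, 0.0462]
orientation: [0.003, 0.015, 1.0, 0.001]
contact_force: [1.6, -2.8, 6.7]
grip_width: 0.0489
grip_force: 41.4
time: 42.2
ee_pos: [0.5474, 0.0492, 0.2143]
orientation: [0.001, 0.018, 1.0, -0.001]
contact_force: [0.3, 1.3, -0.2]
grip_width: 0.0488
grip_force: 42.3
shift mm [-15.2 -10.5 154.3]
tool y dir 87.9 tilt z [ 0.001 -0.001 -1.   ]
turn deg -0.1
```

```bash
python3 -m creep '[[0,[-0.015,-0.01,0],0],[0,[0,0,0],0],[0,[0,0,0.06],0],[0,[0,0,0.06],0],[0,[0,0,0.025],0],[0,[0,0,0.008],0],[0,[0,0,0.003],0],[0,[0,0,0],0],[0.72,[0,0,0],0],[0.72,[0,0,0],0]]'
python3 -m creep '[[0.72,[0,0,0],0],[0.72,[0,0,-0.03],0],[0.72,[0,0,-0.06],0],[0.72,[0,0,-0.06],0],[0.4,[0.05,0,-0.04],0],[0.4,[0.05,0,0],0],[0.4,[0.05,0,0],0],[0.4,[0.05,0,0],0],[0.4,[0,0,0],0],[0.4,[0,0,0],0]]'
python3 - <<'E'
from h import *
d=shot("top","top3");shot("scene","sc3")
for k in blobs(d,(8,25,130),(28,140,255),40)[1:]:
    r=cv2.minEnclosingCircle(k);print(r,pt(d,*r[0],.096)[:2].round(4))
s=load("sc3")["image"][120:320,60:420]
cv2.imwrite("pics/c3.png",np.vstack([cv2.resize(d["image"][100:260,80:430],(700,320),interpolation=cv2.INTER_CUBIC),cv2.resize(s,(700,270))[:270]]))
E
```

```text
time: 43.45
ee_pos: [0.5625, 0.043, 0.058]
orientation: [0.001, 0.015, 1.0, -0.0]
contact_force: [0.1, -0.3, 1.0]
grip_width: 0.0614
grip_force: 0.0
time: 44.7
ee_pos: [0.3639, 0.049, 0.2469]
orientation: [0.001, 0.016, 1.0, -0.0]
contact_force: [0.1, -0.8, -0.8]
grip_width: 0.0343
grip_force: 0.0
((480.0, 344.0), 36.71521759033203) [ 0.1234 -0.613 ]
((164.0, 244.0), 10.816754341125488) [0.3998 0.2992]
((252.0, 188.60000610351562), 8.919746398925781) [0.5637 0.0441]
((284.02984619140625, 189.26119995117188), 8.799386978149414) [ 0.5625 -0.0502]
((223.8030242919922, 186.32827758789062), 8.857277870178223) [0.5697 0.1272]
```

View pics/c3.png

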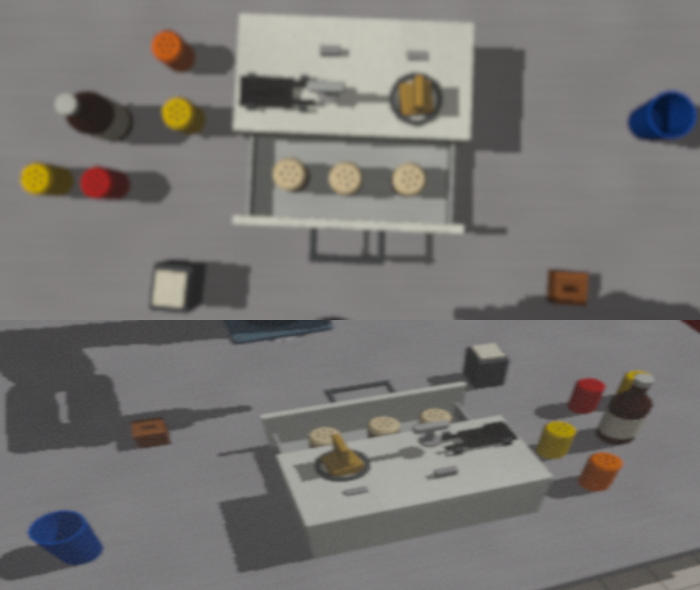

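All three shakers stand upright in the drawer, the sauce, pen cup and key stand are undisturbed, and no further shaker is on the counter. Next I regrip the handle and push the drawer shut.

```bash
python3 -m creep '[[0.4,[0,0,0],10],[0.4,[0,0,0],10],[0.4,[0,0,0],10],[0.4,[0,0,0],10],[0.4,[0,0,0],10],[0.4,[0,0,0],10],[0.4,[0,0,0],10],[0.4,[0,0,0],10],[0.4,[0,0,0],10],[0.4,[-0.005,0.04,0],0]]'
python3 -m creep '[[0.4,[0,0.037,0],0],[0.4,[0,0,0],0],[0.4,[0,0,0],0]]'
python3 -c "
from h import *
delta((.4417,.0419),.078,-2.2)"
```

```text
time: 46.05
ee_pos: [0.403, 0.0432, 0.2462]
orientation: [-0.0, 0.718, 0.696, -0.0]
contact_force: [1.4, -0.1, -0.2]
grip_width: 0.0344
grip_force: 0.0
time: 46.42
ee_pos: [0.4397, 0.0419, 0.2455]
orientation: [-0.001, 0.718, 0.696, -0.001]
contact_force: [0.4, -0.4, 0.4]
grip_width: 0.0343
grip_force: 0.0
shift mm [  0.    2.4 167.5]
tool y dir -1.75 tilt z [-0.002  0.    -1.   ]
turn deg 0.45
```

```bash
python3 -m creep '[[0.4,[0,0.002,0.06],0.5],[0.4,[0,0,0.06],0],[0.4,[0,0,0.035],0],[0.4,[0,0,0.012],0],[0.4,[0,0,0],0],[0,[0,0,0],0],[0,[0,0,0],0],[0,[0,0,0],0],[0,[0,0,0],0],[0,[0,0,0],0]]' 60
python3 -m creep '[[0,[0,0.006,0],0],[0,[0,0.012,0],0],[0,[0,0.018,0],0],[0,[0,0.02,0],0],[0,[0,0.02,0],0],[0,[0,0.018,0],0],[0,[0,0.015,0],0],[0,[0,0.01,0],0],[0,[0,0.004,0],0],[0,[0,0,0],0]]'
python3 -m creep '[[0,[0,0.003,0],0],[0,[0,0.002,0],0],[0,[0,0,0],0]]'
```

```text
time: 47.68
ee_pos: [0.4435, 0.0416, 0.081]
orientation: [0.002, 0.721, 0.693, 0.001]
contact_force: [-0.6, 0.5, 6.7]
grip_width: 0.0096
grip_force: 58.6
time: 48.92
ee_pos: [0.5664, 0.0377, 0.0811]
orientation: [0.001, 0.721, 0.693, 0.002]
contact_force: [1.2, 2.9, 5.4]
grip_width: 0.0102
grip_force: 58.9
time: 49.3
ee_pos: [0.5666, 0.0377, 0.081]
orientation: [-0.002, 0.721, 0.693, -0.002]
contact_force: [-14.0, 2.0, 16.5]
grip_width: 0.0098
grip_force: 60.2
```

```bash
python3 -m creep '[[0.4,[0,-0.003,0],0],[0.4,[0,0,0],0],[0.4,[0,0,0],0],[0.4,[0,0,-0.05],0],[0.4,[0,0,-0.06],0],[0.4,[0,0,-0.06],0],[0.5,[0,0.05,0],0],[0.5,[0.03,0.06,0],0],[0.5,[0,0,0],0],[0.5,[0,0,0],0]]'
python3 -c "
from h import *
delta((.6800,.068),.185,-2.2)"
```

```text
time: 50.55
ee_pos: [0.6734, 0.0606, 0.2481]
orientation: [-0.001, 0.721, 0.693, -0.001]
contact_force: [-0.1, -0.8, 0.5]
grip_width: 0.0428
grip_force: 0.0
shift mm [ 7.7  6.5 63.1]
tool y dir -2.24 tilt z [-0.002 -0.    -1.   ]
turn deg -0.04
```

```bash
python3 -m creep '[[0.5,[0.0075,0.0065,0.03],0],[0.5,[0,0,0.03],0],[0.5,[0,0,0.003],0],[0.5,[0,0,0],0],[0,[0,0,0],0],[0,[0,0,0],0],[0,[0,0,0],0],[0,[0,0,0],0],[0,[0,0,0],0]]' 60
python3 -m creep '[[0,[0,0,0.008],0],[0,[0,0,0.008],0],[0,[0,0,0.008],0],[0,[0,0,0.004],0],[0,[0,0,0],0],[0,[0,0,0],0]]'
```

```text
time: 51.68
ee_pos: [0.6797, 0.0677, 0.1873]
orientation: [-0.0, 0.721, 0.693, -0.001]
contact_force: [-5.8, -0.8, 2.4]
grip_width: 0.0126
grip_force: 61.0
time: 52.42
ee_pos: [0.6798, 0.0677, 0.1624]
orientation: [0.001, 0.721, 0.693, 0.0]
contact_force: [-10.9, 0.1, 16.3]
grip_width: 0.0128
grip_force: 62.9
```

```bash
python3 -m creep '[[0,[0,0,0.003],0],[0,[0,0,0.002],0],[0,[0,0,0],0]]'; python3 -m creep '[[0.5,[0,0,-0.004],0],[0.5,[0,0,0],0],[0.5,[0,0,0],0],[0.5,[0,0,-0.05],0],[0,[0,0,0],0],[0,[0,0,0],0],[0,[0,0,0],0],[0,[0,0,0],0],[0,[0,0,0],0],[0,[0,0,0],0]]'
```

```text
time: 52.8
ee_pos: [0.68, 0.0677, 0.1623]
orientation: [0.002, 0.721, 0.693, 0.001]
contact_force: [-19.6, -0.6, 36.9]
grip_width: 0.0126
grip_force: 65.8
time: 54.05
ee_pos: [0.6805, 0.0678, 0.2071]
orientation: [-0.0, 0.721, 0.693, -0.0]
contact_force: [0.0, -0.8, 0.5]
grip_width: -0.0001
grip_force: 0.0
```

```bash
python3 -m creep '[[0,[0,0,0.015],0],[0,[0,0,0.008],0],[0,[0,0,0.003],0],[0,[0,0,0.002],0],[0,[0,0,0.001],0],[0,[0,0,0],0]]'; python3 -m creep '[[0,[0,0,-0.05],0],[0,[0,0,-0.06],0],[0,[-0.04,-0.06,0],0],[0,[-0.04,-0.06,0],0],[0,[0,-0.06,0],0],[0,[0,-0.06,0],0],[0,[0,0,0],0],[0,[0,0,0],0]]'
python3 - <<'E'
from h import *
d=shot("top","top4");shot("scene","sc4");shot("wrist","w10")
s=load("sc4")["image"][120:320,60:420]
cv2.imwrite("pics/c4.png",np.vstack([cv2.resize(d["image"][100:260,80:430],(700,320),interpolation=cv2.INTER_CUBIC),cv2.resize(s,(700,270))]))
E
```

```text
time: 54.8
ee_pos: [0.6799, 0.0679, 0.1801]
orientation: [0.0, 0.721, 0.693, -0.0]
contact_force: [-4.5, -0.5, 7.9]
grip_width: -0.0003
grip_force: 4.2
time: 55.8
ee_pos: [0.4549, 0.0072, 0.2892]
orientation: [0.001, 0.721, 0.693, 0.001]
contact_force: [0.6, -0.5, -0.4]
grip_width: 0.0
grip_force: 0.0
```

View pics/c4.png

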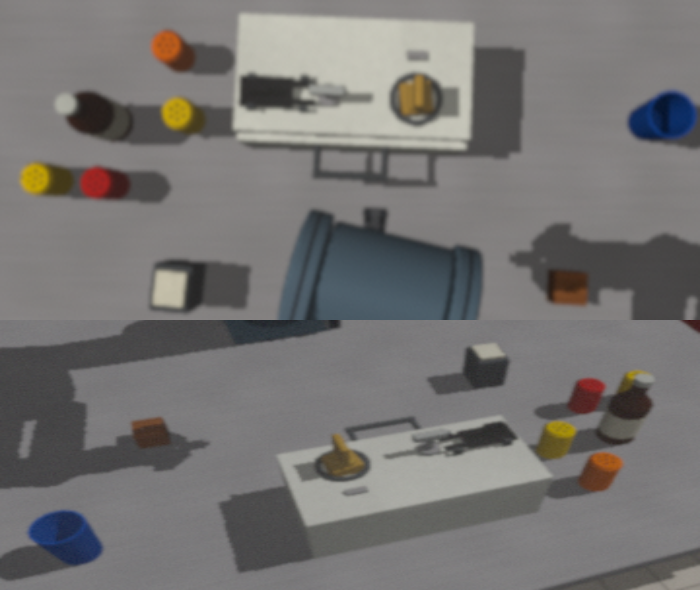

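The drawer is shut, the latch is down (bar top measured at 0.180 m), and the key is still in the lock and turned. The bystanders have not moved.

```bash
python3 -c "
from plant import env
print(env.hand_in())"
```

```text
the job is handed in; nothing more can be done
None
```

I handed the job in at about 56 s: all three shakers I found on the counter stand in the shut drawer, the latch is down, the key is home and turned in the lock, and the sauce bottle and pen cup were not disturbed; the hand-in returned no verdict.

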